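# Rotor key back into its floating holder

### The job

Someone left the centrifuge's rotor key standing in the tube rack. Put it back in its holder: handle first down through the steel collar, pushed on past the spring fingers until its head sits down on the collar, then let go. The collar sits off-centre in its worn rubber mount, so feel for the hole with a light touch and never press on the holder with more than about 20 N; leave the tubes and bottles as they are.

Things in the scene. Friction and masses are not known exactly. Their poses are not given: they have to be found in the camera images.
- key_centre (a point): rotor key, black and steel, 149 mm long, 0.13 to 0.25 kg, upright in a hole of the rack, head up. Point on its axis half-way up: 74.5 mm above the handle's end, 30.5 mm below the shoulder's underside. Handle round, 15 mm diameter, 105 mm long, 1.3 mm bevel at its flat end; then a round shoulder, 28 mm diameter, 4 mm thick; then the hexagonal head. z runs along the key to the head.
- key_head (a point): middle of the key's hexagonal head (24 mm across flats, 40 mm high, so from 20 mm below to 20 mm above this point), 54.5 mm above key_centre. x axis: square to one pair of flats; the other pairs stand 60 degrees on. z along the key, up.
- holder: the holder, fixed: grey foot 120 x 100 x 10 mm on the bench (origin under the ring), aluminium column on its +x side up to 126 mm, plate on top with a steel collar in a rubber mount. Below the collar three spring fingers, from 14 mm under its top, rub on the handle: pushing it down takes about 3 to 6 N, more than its weight, so it does not drop home by itself.
- ring (a point): nominal centre of the collar, level with its top, 138 mm above the bench; axes as holder. Collar: steel disc 59 mm wide, 5 mm thick, highest part of the holder, round hole 17.4 mm through its middle. It floats on worn rubber: it stands 4.5 to 7 mm off this point, any way, not measured; friction keeps it there until about 9 N sideways. It gives down 1 mm per 4 N, 4 mm at most.
- rack: black tube rack, fixed, 101 x 139 x 34 mm, origin under its middle; the key and the tubes stand on the floor of its holes, 4 mm above the bench, in square holes 17 mm wide and 30 mm deep.
- tube_a_mid (a point): closed sample tube 95 mm tall standing loose in the rack, its mid-height; leave it standing
- tube_b_mid (a point): closed sample tube 101 mm tall standing loose in the rack, its mid-height; leave it standing
- dropper: small brown dropper bottle, 25 mm wide, 73 mm tall, origin under its middle; leave it alone
- washer: squeeze wash bottle with a bent spout, 65 x 94 x 190 mm, origin under its middle; leave it alone
There are look-alikes about, which are no part of the job. What is shaped like the holder but brown or purple is not meant.

How it is judged:
By the outcome, as a careful person would: the job done as asked, in the order asked, and still so for the second after the job is handed in, with the robot touching nothing.
It also fails if it takes over 67 s, if anything falls off the work surface, if the arm or the gripper's body presses on something with over 40 N, if the wrist force passes 120 N, or if a joint passes its speed limit or range.

### The arm

A 7-joint arm with a two-finger parallel gripper is mounted at the origin on a cart in front of the work surface, level with it; the furniture and walls round the work are solid. World frame = base frame: x ahead of the robot, y to its left, z up, the work surface at z = 0. Lengths are in m, angles in rad, forces in N, time in s.
With the tool pointing down it reaches from about 0.4 to 0.9 m from the base axis. Payload 5.6 kg.
Tool frame: the origin (TCP) lies midway between the tips of the shut fingers; the grasp point (between the pads) lies 19 mm behind it; z points along the fingers, y is the line along which they close (so a half turn about z gives the same grasp; the last joint's range is limited). The gripper opens to 92 mm and grips with 3 to 60 N. Pads are 20 mm wide; open, the fingers measure 128 mm over their backs; the gripper's body (75 mm by 189 mm) begins 69 mm behind the grasp point.
Start: joints at [1.262, 0.468, -0.012, 1.603, 0.006, 1.071, -0.056], TCP at [0.171, -0.627, 0.185] pointing down, gripper open.
Joint ranges: [-2.53, 2.53], [-0.31, 2.02], [-1.57, 1.55], [0.28, 2.44], [-1.29, 4.43], [0.15, 1.84], [-2.92, 2.92]. Speed limits (rad/s): [2.57, 2.57, 3.14, 3.14, 3.14, 3.14, 3.14].

### API

Orientations are given as a 3x3 rotation matrix whose columns are the frame's x, y, z axes.
In Python, from station import env, effector, solver, viewer, workorder, search_frame, tip_of gives the robot as it stands. Calls block until the motion is done:
- env.reach(position, orientation): joint-space move of the TCP to a pose.
- env.movel(position, frame=None, rate=0.15): straight line of the TCP; frame=None keeps the orientation; rate is the mean speed in m/s.
- env.goto_joints(angles): joint-space move.
- effector.release() and effector.grasp(squeeze=None): open the fingers fully, or close them until they stop; squeeze is the grip in N (None keeps the last).
- env.pause(seconds).
- solver.inverse_kinematics(position, orientation): joint angles nearest the present ones, or None.
- env.sense(): the state.
- viewer.read_camera(name): name is "scene" or "top" or "wrist"; returns (picture, depth): 400x640x3 uint8, red, green, blue; 400x640 float32, m along the optical axis (not along the pixel's ray), 0 where there is no reading.
- viewer.camera_info(name): a dict with "intrinsics" (3x3 intrinsics, pixels), "eye" and "rotation" of the camera in the world; the wrist camera has in their place "T_tool_cam" (4x4, takes a point from camera to tool coordinates, whose origin is the TCP and whose axes are the flange's). Camera axes: x right, y up, looking along -z (the intrinsics and any distortion apply to the point x, -y, -z); pixel columns grow to the right and rows downward; lengths in m; the calibration is good to about 2 mm. A picture is of the moment at which its call begins: read the wrist's pose just before it. camera_info takes no time and is no camera call.
A pose or a line that the arm cannot do raises env.PlanningError and nothing moves.
- workorder.finish_job(): hands the job in; it is judged then, once.
Trained networks look in the newest picture that a camera, given by its name, has taken for a name from the list of things; names that differ only in an ending like _2 or _b are one class to them, and where a whole thing is asked for, a point or a joint stands for the part that bears it (a point fixed in the world has none). Each returns a list of dicts, best first, with "score" (0 to 1); they miss things now and then, are a little off and sometimes report something else, mostly with a low value. They report only what shows in the picture. A call takes as long as a camera call. They do not tell look-alikes from the thing itself.
- search_frame(camera, name): "at" ([x, y, z] in m, in world coordinates, good to about 4 mm: the middle of the surface that is visible of it).
- tip_of(camera, name): "at" ([x, y, z] in m, in world coordinates, good to about 4 mm: a listed point, or the origin of a listed thing).
The state is a dict: "t": time; "joint_positions": joint angles; "joint_velocities": joint speeds; "tau": joint torques, N m; "ee_pos": TCP position; "tcp_rot": TCP orientation; "wrist_force": force on the tool from outside, world axes, zero at the start; "moment": the same for the moment, N m; "gripper_width": finger opening in m; "grasp_force": force on a finger pad.
Only numpy, scipy, OpenCV 4.12 (cv2) and the standard library are available. Lean on these libraries where they do the work, as an engineer would, in place of code of your own. Each camera call takes 0.05 s, during which the arm holds its last target. There are 200 camera calls.

## Working session

There is one attempt and no reset: what is moved stays moved. The work goes in short steps, each a Python script; the robot and the scene stay as the last script left them, time stands still between calls to the robot, and variables do not carry over. Pictures are saved under pics/ and viewed, at most 10 in all, crops included, and the job is handed in when it is done.

```bash
ls; mkdir -p pics
cat > h.py <<'E'
import numpy as np, cv2
from station import env, effector, solver, viewer, workorder, search_frame, tip_of
def save(n,im): cv2.imwrite('pics/'+n,im[:,:,::-1])
def proj(cam,P):
    i=viewer.camera_info(cam);p=np.array(i['rotation']).T@(np.array(P)-i['eye']);K=np.array(i['intrinsics'])
    q=K@np.array([p[0],-p[1],-p[2]]);return (q[:2]/q[2]).round(0)
def cloud(cam,d,pose=None):
    i=viewer.camera_info(cam);K=np.array(i['intrinsics']);v,u=np.mgrid[:400,:640]
    c=np.stack([(u-K[0,2])/K[0,0]*d,-(v-K[1,2])/K[1,1]*d,-d],-1)
    if cam=='wrist':
        T=np.array(i['T_tool_cam']);c=c@T[:3,:3].T+T[:3,3];return c@np.array(pose[1]).T+pose[0]
    return c@np.array(i['rotation']).T+np.array(i['eye'])
E
python3 - <<'E'
from h import *
for c in ['scene','top']:
    im,d=viewer.read_camera(c);save(c+'1.png',im);np.save(c+'.npy',d)
    for n in ['key_head','key_centre','ring','holder','rack','tube_a_mid','dropper','washer']:
        print(c,n,[(np.round(r['at'],3).tolist(),round(r['score'],2),proj(c,r['at']).tolist()) for r in tip_of(c,n)[:4]])
    print({k:v for k,v in viewer.camera_info(c).items()})
print(viewer.camera_info('wrist'), env.sense()['t'])
E
```

```text
pics
scene key_head [([0.491, -0.193, 0.136], 0.74, [394.0, 261.0]), ([0.496, -0.224, -0.002], 0.7, [403.0, 325.0])]
scene key_centre [([0.494, -0.195, 0.08], 0.75, [393.0, 285.0]), ([0.463, -0.229, 0.049], 0.61, [398.0, 317.0]), ([0.511, -0.283, 0.055], 0.37, [441.0, 314.0])]
scene ring [([0.353, 0.186, 0.134], 0.94, [191.0, 212.0]), ([0.538, 0.198, 0.134], 0.86, [257.0, 174.0]), ([0.342, -0.017, 0.138], 0.7, [256.0, 258.0])]
scene holder [([0.353, 0.181, -0.003], 0.82, [203.0, 266.0]), ([0.34, -0.018, 0.002], 0.77, [262.0, 315.0]), ([0.539, 0.2, 0.004], 0.59, [261.0, 221.0])]
scene rack [([0.494, -0.224, -0.003], 0.85, [403.0, 326.0]), ([0.535, 0.204, 0.14], 0.74, [254.0, 171.0])]
scene tube_a_mid [([0.463, -0.227, 0.054], 0.68, [397.0, 314.0]), ([0.537, 0.198, 0.001], 0.55, [261.0, 223.0])]
scene dropper [([0.536, -0.008, 0.0], 0.79, [327.0, 261.0])]
scene washer [([0.702, 0.045, -0.002], 0.71, [356.0, 218.0]), ([0.495, -0.225, -0.0], 0.56, [403.0, 325.0])]
{'intrinsics': array([[463.38241262,   0.        , 313.76083098],
       [  0.        , 463.38241262, 209.28367622],
       [
[... 1281 characters left out ...]
.17763348]), 'rotation': array([[-0.00896461,  0.9875291 , -0.15718114],
       [-0.99995861, -0.00860866,  0.00294524],
       [ 0.0015554 ,  0.15720103,  0.9875654 ]])}
{'intrinsics': array([[299.37847891,   0.        , 317.02853318],
       [  0.        , 299.37847891, 204.21329314],
       [  0.        ,   0.        ,   1.        ]]), 'T_tool_cam': array([[ 3.61728422e-04,  9.64079537e-01,  2.65613471e-01,
         7.51775643e-02],
       [ 9.99999934e-01, -3.40627605e-04, -1.25506790e-04,
        -1.47584512e-04],
       [-3.05232475e-05,  2.65613499e-01, -9.64079596e-01,
        -1.99304954e-01],
       [ 0.00000000e+00,  0.00000000e+00,  0.00000000e+00,
         1.00000000e+00]])} 0.9
```

View pics/scene1.png

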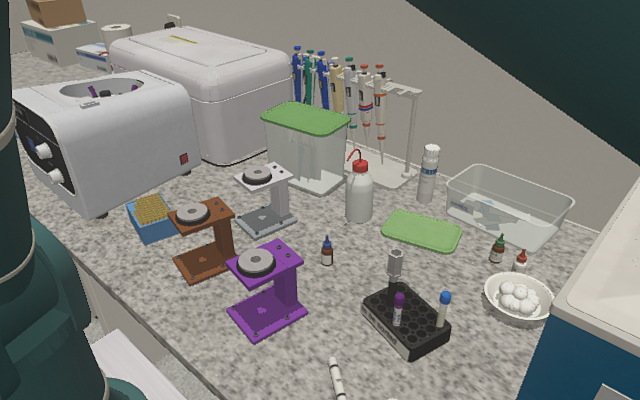

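View pics/top1.png

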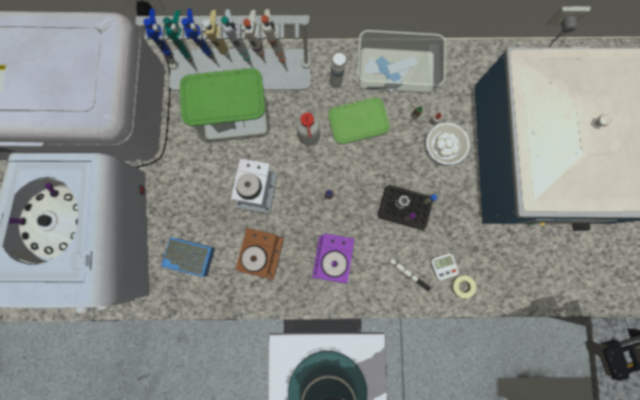

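The holder is the grey one at scene (257,174) / top (248,186). The look-alikes are the brown one at scene (191,212) / top (254,258) and the purple one at scene (256,258) / top (335,262). The key is the steel hex head at scene (395,262) / top (403,200). The purple-capped (399,297) and blue-capped (445,297) things are tubes. Next I'll take a close view of the key, since I need its hex yaw, and a crop of the holder.

Run:
```python
from h import *
s=env.sense();R=np.array(s['tcp_rot']);print(R.round(3).tolist())
R0=np.array([[1,0,0],[0,-1,0],[0,0,-1.]])
for sg in (1,-1):
  for a in np.deg2rad([-90,-60,-30,0,30,60,90]):
    Rz=np.array([[np.cos(a),-np.sin(a),0],[np.sin(a),np.cos(a),0],[0,0,1]])@R0*1.0
    q=[solver.inverse_kinematics(p,Rz) for p in ([.497,-.196,.118],[.538,.199,.2])] if sg==1 else 0
    if sg==1: print(np.rad2deg(a).round(),[None if x is None else np.round(x,2).tolist() for x in q])
im,_=viewer.read_camera('scene')
c=im[130:340,220:480];save('crop.png',cv2.resize(c,None,fx=3,fy=2.8,interpolation=2))
```

```text
[[0.965, 0.263, -0.0], [0.263, -0.965, -0.0], [-0.0, 0.0, -1.0]]
-90.0 [[0.26, 0.36, 0.07, 1.95, -0.03, 0.84, -2.8], [0.47, 0.73, -1.32, 1.73, 0.74, 1.29, 2.13]]
-60.0 [[0.34, 0.36, -0.04, 1.94, 0.02, 0.84, -2.32], [-1.24, 0.51, 1.13, 1.83, -0.51, 1.13, -2.55]]
-30.0 [[0.42, 0.36, -0.13, 1.94, 0.06, 0.84, -1.84], [0.3, 0.51, -0.95, 1.73, 0.45, 1.14, -2.88]]
0.0 [[0.52, 0.38, -0.25, 1.93, 0.12, 0.85, -1.37], [0.25, 0.48, -0.88, 1.74, 0.41, 1.12, -2.33]]
30.0 [[0.6, 0.39, -0.35, 1.93, 0.17, 0.86, -0.89], [0.35, 0.55, -1.04, 1.73, 0.52, 1.16, -1.89]]
60.0 [[0.67, 0.4, -0.44, 1.92, 0.22, 0.86, -0.41], [0.35, 0.55, -1.05, 1.73, 0.52, 1.16, -1.37]]
90.0 [[0.75, 0.42, -0.54, 1.92, 0.28, 0.88, 0.07], [0.36, 0.56, -1.06, 1.73, 0.53, 1.17, -0.85]]
```

View pics/crop.png

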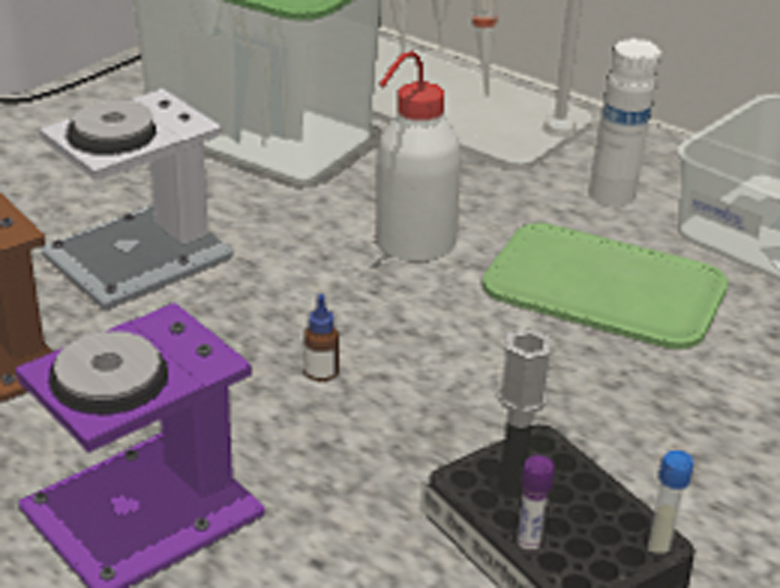

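The crop shows the hollow steel hex head at crop (525,370) with its black handle in the rack. The grey-footed holder is at crop (113,120), with white plate and steel collar, and the purple and brown ones are ruled out. Now I'll look at the key from above.

Run:
```python
from h import *
s=env.sense();R=np.array(s['tcp_rot'])
effector.release()
env.reach([.45,-.25,.3],R)
env.movel([.497,-.196,.225],rate=.2)
s=env.sense();P=(s['ee_pos'],s['tcp_rot']);print(s['t'],s['ee_pos'],s['gripper_width'],s['joint_positions'])
im,d=viewer.read_camera('wrist');save('w1.png',im);np.save('w1.npy',d)
print([(np.round(r['at'],4).tolist(),r['score']) for r in tip_of('wrist','key_head')])
W=cloud('wrist',d,P)
m=(W[...,2]>.14)&(W[...,2]<.165)&(np.hypot(W[...,0]-.497,W[...,1]+.196)<.03)
p=W[m];print(m.sum(),p.mean(0),np.median(p[:,2]))
r=cv2.minEnclosingCircle(p[:,:2].astype(np.float32));print('circ',r)
c=np.array(r[0])
# hex width vs direction
h=cv2.convexHull(p[p[:,2]>.145][:,:2].astype(np.float32))[:,0]
for a in range(0,180,5):
    n=np.array([np.cos(np.deg2rad(a)),np.sin(np.deg2rad(a))]);x=h@n;print(a,round(float(np.ptp(x))*1e3,1),end='; ')
v,u=np.where(m);print(u.min(),u.max(),v.min(),v.max())
```

```text
3.5917 [ 0.4969061  -0.19708195  0.22534608] 0.09172602345987341 [ 0.5627974   0.25216439 -0.29254832  1.82600121  0.0824394   1.07496484
 -1.06647871]
[([0.4947, -0.1923, 0.1296], 0.66), ([0.4961, -0.1915, 0.0773], 0.55)]
426 [ 0.49674435 -0.19413801  0.1505303 ] 0.15196832576997532
circ ((0.49606984853744507, -0.19444137811660767), 0.013689772225916386)
0 24.2; 5 24.9; 10 25.5; 15 25.9; 20 26.2; 25 26.4; 30 26.5; 35 26.4; 40 26.2; 45 25.7; 50 25.1; 55 24.5; 60 24.2; 65 24.8; 70 25.6; 75 26.2; 80 26.6; 85 26.8; 90 26.9; 95 26.7; 100 26.3; 105 25.7; 110 25.1; 115 24.4; 120 24.1; 125 24.7; 130 25.4; 135 26.0; 140 26.5; 145 26.8; 150 26.9; 155 26.8; 160 26.5; 165 26.1; 170 25.4; 175 24.6; 301 328 188 217
```

View pics/w1.png

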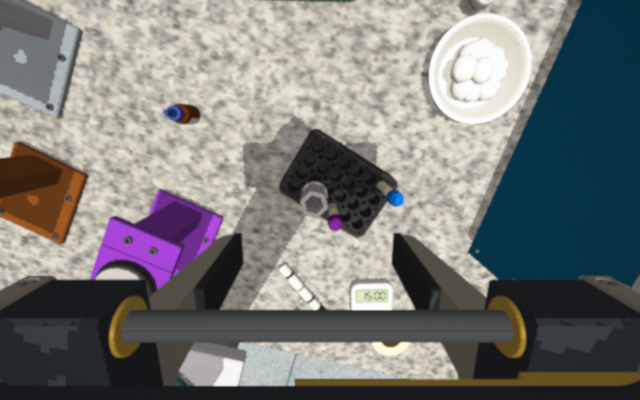

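The wrist view shows the hex head at (314,200) with tube caps at (335,223) purple and (396,198) blue, both below finger level. The flat normals lie at 0/60/120°. I'll grasp along 120° (yaw 30°).

```bash
cat >> h.py <<'E'
def yaw(deg):
    a=np.deg2rad(deg);return np.array([[np.cos(a),-np.sin(a),0],[np.sin(a),np.cos(a),0],[0,0,1]])@np.diag([1,-1,-1.])
E
python3 - <<'E'
from h import *
R=yaw(30)
env.movel([.4962,-.1945,.19],frame=R,rate=.15)
env.movel([.4962,-.1945,.119],rate=.1)
effector.grasp(squeeze=40)
s=env.sense();print(s['t'],s['ee_pos'],s['gripper_width'],s['grasp_force'],s['wrist_force'])
env.movel([.4962,-.1945,.27],rate=.12)
s=env.sense();print(s['t'],s['gripper_width'],s['wrist_force'])
env.movel([.470,.160,.27],rate=.25)
env.pause(.3)
s=env.sense();P=(s['ee_pos'],s['tcp_rot']);print(s['t'],s['ee_pos'],s['gripper_width'],s['wrist_force'],s['moment'])
np.savez('P.npz',p=P[0],r=P[1])
im,d=viewer.read_camera('wrist');save('w2.png',im);np.save('w2.npy',d)
print([(np.round(r['at'],4).tolist(),r['score']) for r in tip_of('wrist','ring')])
W=cloud('wrist',d,P)
m=(W[...,2]>.13)&(W[...,2]<.15)&(np.hypot(W[...,0]-.537,W[...,1]-.198)<.06)
v,u=np.where(m);print(m.sum(),np.median(W[m],0),u.min(),u.max(),v.min(),v.max())
E
```

```text
6.0167 [ 0.4961821  -0.19446354  0.11896249] 0.02262355731377989 39.99940237496048 [-0.3657609  -0.02696285 -0.03917908]
7.425 0.02276750062247799 [-0.97473718  0.50625594 -1.81553   ]
9.3 [0.47014448 0.15951056 0.27003109] 0.022971789220519175 [ 0.27126739 -0.35423729 -2.23214689] [ 0.03241352 -0.06464914  0.0240069 ]
[([0.3541, 0.1821, 0.1403], 0.78), ([0.537, 0.1963, 0.1386], 0.59)]
2823 [0.53966857 0.20017645 0.13678591] 287 346 67 147
```

View pics/w2.png

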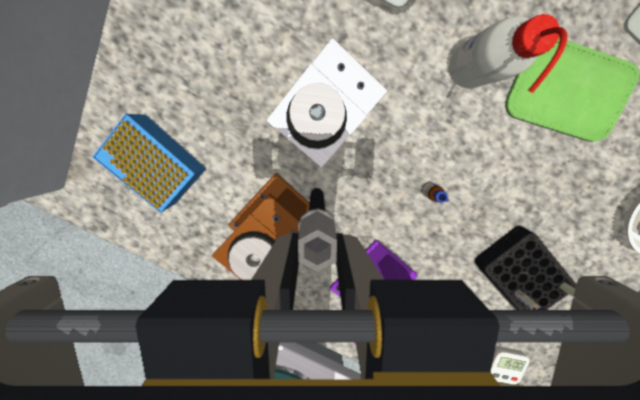

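The wrist view shows the grey collar centred near (317,113) with its hole at (317,112), and the held key's handle end at (316,192). I'll measure both more finely.

Run:
```python
from h import *
z=np.load('P.npz');d=np.load('w2.npy');im=cv2.imread('pics/w2.png')
i=viewer.camera_info('wrist');K=np.array(i['intrinsics']);T=np.array(i['T_tool_cam']);R=z['r'];p=z['p']
def ray(u,v,h):
    c=np.array([(u-K[0,2])/K[0,0],-(v-K[1,2])/K[1,1],-1]);D=R@(T[:3,:3]@c);O=R@T[:3,3]+p;return O+D*(h-O[2])/D[2]
def pr(P):
    c=T[:3,:3].T@(R.T@(np.array(P)-p)-T[:3,3]);q=K@[c[0],-c[1],-c[2]];return q[:2]/q[2]
# rectify plane z=.138 at 0.2mm/px around nominal
C=np.array([.538,.199]);n=400;s=.0002
src=np.float32([pr([C[0]+a,C[1]+b,.138]) for a,b in [(-.04,-.04),(.04,-.04),(.04,.04),(-.04,.04)]])
H=cv2.getPerspectiveTransform(src,np.float32([[0,0],[n,0],[n,n],[0,n]]))
w=cv2.warpPerspective(im,H,(n,n),flags=cv2.INTER_CUBIC);g=cv2.GaussianBlur(cv2.cvtColor(w,6),(0,0),4)
for r0,r1,th in [(38,50,25),(125,160,25)]:
    c=cv2.HoughCircles(g,cv2.HOUGH_GRADIENT,1,400,param1=60,param2=th*.4,minRadius=r0,maxRadius=r1)
    if c is not None:
        c=c[0,0];print('circle',C+(c[:2]-n/2)*s,c[2]*s*1e3)
        cv2.circle(w,(int(c[0]),int(c[1])),int(c[2]),(0,0,255),1)
e=p+[0,0,-.115];print('handle end centre pred px',pr(e),'hole pred',pr([.538,.199,.138]))
k=cv2.resize(im[150:250,270:370],(400,400),interpolation=2);a=(pr(e)-[270,150])*4+2
cv2.circle(k,tuple(a.astype(int)),3,(0,255,0),1)
cv2.imwrite('pics/rect.png',np.hstack([w,k]))
```

```text
circle [0.5441 0.2023] 8.58
circle [0.5435 0.2023] 28.939999
handle end centre pred px [317.0178097  194.03394262] hole pred [316.71555452 118.50901704]
```

View pics/rect.png

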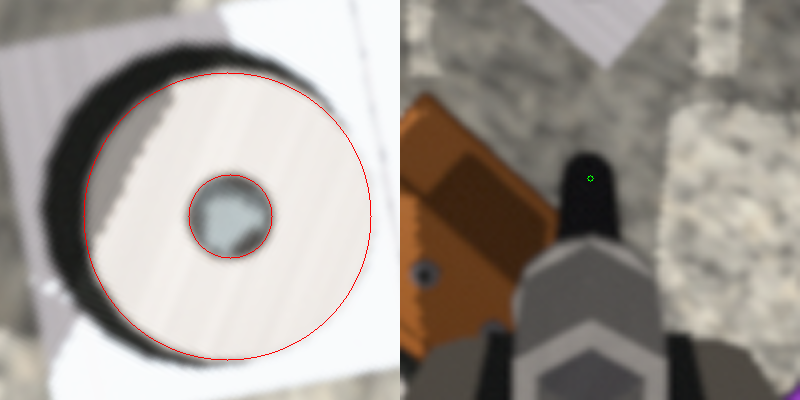

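The fit is clean: the hole is 17.2 mm at (0.5440, 0.2023), 6–7 mm off the nominal point, and the handle end lies where predicted. Descending gently with force checks.

```bash
cat >> h.py <<'E'
def down(x,y,z0,z1,base,lim,step=.001,rate=.03):
    z=z0
    while z>z1+1e-6:
        z-=step; env.movel([x,y,z],rate=rate)
        s=env.sense();f=np.array(s['wrist_force'])-base
        if f[2]>lim: break
    return z,s,f
E
python3 - <<'E'
from h import *
x,y=.5439,.2023
env.movel([x,y,.27],rate=.15);env.movel([x,y,.257],rate=.08);env.pause(.3)
s=env.sense();b=np.array(s['wrist_force']);print(s['t'],s['ee_pos'],b,s['moment']);np.save('b.npy',b)
z,s,f=down(x,y,.257,.245,b,3)
print(s['t'],z,s['ee_pos'],f,s['moment'])
E
```

```text
10.7333 [0.54400106 0.20236152 0.25728109] [-0.21114888  0.07692661 -1.85118803] [-0.01185582 -0.058911   -0.01228841]
13.7333 0.245 [0.54388356 0.20225964 0.24491717] [-0.3220324   0.07145957  0.1401683 ] [ 0.01271213 -0.01295804 -0.05720142]
```

The handle end is 8 mm below the collar top with no force, so it's in the hole. Now pushing past the spring fingers.

Run:
```python
from h import *
b=np.load('b.npy');x,y=.5439,.2023;z=.245
while z>.152:
    z,s,f=down(x,y,z,z-.012,b,9,step=.002,rate=.04)
    print(round(s['t'],1),round(z,4),np.round(s['ee_pos'],4),f.round(1),np.round(s['moment'],2),round(s['gripper_width'],4))
    if f[2]>9 or np.hypot(*f[:2])>5: break
```

```text
15.2 0.233 [0.5438 0.2022 0.2328] [1.  0.3 0.1] [-0.02 -0.05 -0.03] 0.0228
16.7 0.221 [0.5439 0.2022 0.2209] [ 1.1 -0.8 -1. ] [-0.07 -0.04  0.02] 0.0228
18.2 0.209 [0.5437 0.2022 0.2087] [0.2 0.8 3.2] [-0.11 -0.08  0.01] 0.023
19.7 0.197 [0.5438 0.2022 0.1968] [-0.1 -0.4  3.3] [-0.09 -0.09 -0.  ] 0.0231
21.2 0.185 [0.5438 0.2023 0.1848] [-0.  -1.   2.8] [-0.08 -0.02 -0.  ] 0.0227
22.7 0.173 [0.5438 0.2023 0.1728] [1.  0.3 2.6] [-0.08 -0.02 -0.05] 0.0226
24.2 0.161 [0.5438 0.2023 0.1608] [0.7 0.6 3.6] [-0.09 -0.06 -0.01] 0.0225
25.7 0.149 [0.5438 0.2022 0.1488] [ 0.1 -0.3  3.7] [-0.09 -0.03 -0.04] 0.0225
```

Run:
```python
from h import *
b=np.load('b.npy');x,y=.5439,.2023
z,s,f=down(x,y,.149,.1435,b,10,step=.0005,rate=.03)
print(round(s['t'],1),round(z,4),np.round(s['ee_pos'],4),f.round(1))
```

```text
28.5 0.1435 [0.5442 0.2025 0.1444] [-1.9 -1.2 11.2]
```

Contact at about 11 N, which is spring drag plus about 7 N on the collar. Seated, so releasing, retreating and checking.

Run:
```python
from h import *
effector.release();env.pause(.2)
env.movel([.5439,.2023,.24],rate=.12)
env.movel([.49,.17,.27],rate=.2);env.pause(.2)
s=env.sense();P=(s['ee_pos'],s['tcp_rot']);print(s['t'],s['gripper_width'],s['wrist_force'])
im,d=viewer.read_camera('wrist');W=cloud('wrist',d,P)
m=(np.hypot(W[...,0]-.544,W[...,1]-.2023)<.04)
t=m&(W[...,2]>.16);print('head top',t.sum(),np.percentile(W[t][:,2],[10,50,90]),W[t].mean(0))
c=m&(W[...,2]>.132)&(W[...,2]<.145);print('collar',np.median(W[c],0))
i2,_=viewer.read_camera('scene')
save('fin.png',np.hstack([cv2.resize(im[40:240,220:420],(400,400)),cv2.resize(i2[120:250,200:330],(400,400))]))
save('fin2.png',i2)
```

```text
31.425 0.09179117821723864 [-0.59184955 -0.26347392  0.52413983]
head top 6176 [0.39808594 0.40387504 0.46834946] [0.52222188 0.18944009 0.39571669]
collar [0.54189455 0.20110622 0.13630009]
```

View pics/fin.png

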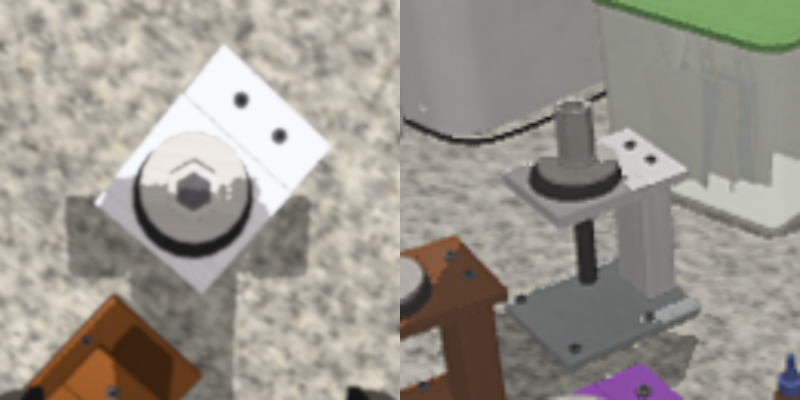

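The key stands in the grey holder: handle through the collar at right (587,250), head on top at (575,130). I'll check the head height, which should be 0.182 m when seated.

Run:
```python
from h import *
s=env.sense();P=(s['ee_pos'],s['tcp_rot'])
im,d=viewer.read_camera('wrist');W=cloud('wrist',d,P);z=W[...,2]
r=np.hypot(W[...,0]-.544,W[...,1]-.2023)
t=(r<.014)&(z>.165)&(z<.2);print(t.sum(),np.percentile(z[t],[10,50,80,95]))
c=(r<.028)&(r>.017)&(z<.15)&(z>.12);print('collar',np.median(z[c]))
_,d=viewer.read_camera('scene');W=cloud('scene',d);z=W[...,2];r=np.hypot(W[...,0]-.544,W[...,1]-.2023)
t=(r<.016)&(z>.165)&(z<.2);print('scene',t.sum(),np.percentile(z[t],[50,90,98]));c=(r<.028)&(r>.018)&(z<.15)&(z>.12);print(np.median(z[c]))
i=cv2.imread('pics/fin2.png')
cv2.imwrite('pics/z.png',np.hstack([cv2.resize(i[145:205,230:290],(400,400),interpolation=2),cv2.resize(i[240:360,350:470],(400,400),interpolation=2)]))
```

```text
356 [0.17891797 0.18029076 0.18091493 0.18154619]
collar 0.13652104883317906
scene 123 [0.17562259 0.18057381 0.18108713]
0.13608129064329827
```

View pics/z.png

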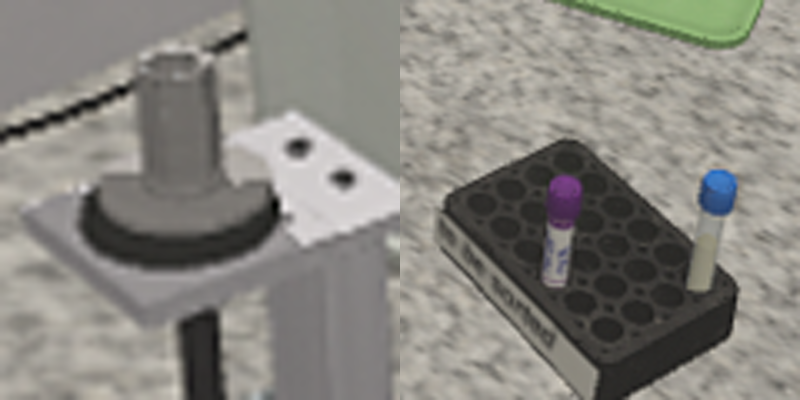

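The head top is 44 mm above the collar, exactly seated (both readings carry the same ~1.5 mm offset). Both tubes still stand in the rack.

```bash
python3 -c "
from h import *
print(workorder.finish_job())"
```

```text
the job is handed in; nothing more can be done
None
```

The rotor key is back in the grey holder with its head seated on the collar and released; the push peaked at about 11 N, the tubes still stand, and I handed the job in at about 32 s.

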